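# Eject the finished clip with the spring-return slide

### The job

Two bench ejectors with red handles stand on the table, and a finished black clip sits in the nest of one of them. Push the handle of that ejector all the way to its end stop, so that the slide pushes the clip out onto the green pad, and let go of it there so that the slide springs home by itself instead of being led back. Leave the slide of the empty ejector alone.

Things in the scene. Friction and masses are not known exactly. Their poses are not given: they have to be found in the camera images.
- work_clip: black clip, 46 mm along x, 67 along y, 28 high, 30 g, loose; origin: centre of its underside. It lies flat in the nest of the loaded ejector, on an aluminium base plate (218 x 96 x 10 mm, fixed) that reaches from 38 mm behind the home handle to 180 mm ahead. Clip centre about 62 mm ahead of the handle, push plate face 34 mm; blue side walls end 90 mm ahead, there the green pad begins
- handle_a (a point): grip point, 60 mm above the table, on the red upright handle of the LOADED ejector: a block 24 mm long along the slide, 14 mm thick across it (grip across this), top 19.5 mm above the point. x is level, the way to push (towards the clip and green pad); y level, across; z up. Moves with the slide. Side wall tops are 30 mm above the table, 38 to 46 mm to either side of the point
- slide_a (a joint): travel (m) of the loaded ejector's slide: 0 home, 0.060 at its end stop, straight along handle_a's x. A spring pushes it home with 3 N at home, 8 N at the end stop; it is damped: let go at the end it is home in about 0.3 s, and pushing it at 0.1 m/s takes 2.5 N more
- slide_b (a joint): travel (m) of the identical EMPTY ejector's slide (also with a red handle): 0 home, 0.060 at its end stop; not to be moved

How it is judged:
On the way, in this order (a step that is already met when the one before it is completed fails the run):
1. the loaded ejector's slide is pushed to its end (within 8 mm of the stop) (value of joint slide_a above 0.052 m), for 0.1 s.
2. the slide is let go out there: it runs back by itself, still more than 15 mm from home, while the fingers touch nothing (value of joint slide_a above 0.015 m and velocity of joint slide_a below -0.08 m/s and contact force between the fingers and anything else below 0.3 N).
At the end, for the whole second after the job is handed in: the loaded ejector's slide is back home (within 5 mm), the empty one's is at home (within 10 mm), and the clip lies flat (within 0.2 rad) and at rest on the green pad of its ejector: its centre 102 to 170 mm ahead of the home handle point and within 30 mm of the centre line (value of joint slide_a below 0.005 m and value of joint slide_b below 0.01 m and x of work_clip in the frame of handle_a between 0.102 and 0.17 m and y of work_clip in the frame of handle_a between -0.03 and 0.03 m and z of work_clip in the frame of handle_a between -0.06 and -0.04 m and angle between work_clip's own z axis and vertical below 0.2 rad and linear speed of work_clip below 0.02 m/s); the robot touches nothing.
It fails at once if the slide of the empty ejector is moved more than 10 mm (value of joint slide_b above 0.01 m).
It also fails if it takes over 29 s, if anything falls off the work surface, if the arm or the gripper's body presses on something with over 40 N, if the wrist force passes 120 N, or if a joint passes its speed limit or range.

### The arm

A 6-joint arm with a two-finger parallel gripper is mounted at the origin on a cart in front of the work surface, level with it; the furniture and walls round the work are solid. World frame = base frame: x ahead of the robot, y to its left, z up, the work surface at z = 0. Lengths are in m, angles in rad, forces in N, time in s.
With the tool pointing down it reaches from about 0.275 to 0.75 m from the base axis. Payload 10.2 kg.
Tool frame: the origin (TCP) lies on the front face of the gripper's body, between the roots of the fingers; the fingertips stand 64 mm ahead of it and the grasp point (between the pads) lies 45 mm ahead of it; z points along the fingers, y is the direction in which the jaws open and shut (so a half turn about z gives the same grasp; the last joint's range is limited). The gripper opens to 88 mm and grips with 3 to 60 N. Pads are 18 mm wide; open, the fingers measure 123 mm over their backs; the gripper's body (75 mm by 187 mm) begins 45 mm behind the grasp point.
Start: joints at [1.051, 0.313, 1.498, -0, 1.331, -0.223], TCP at [0.154, 0.502, 0.303] pointing down, gripper open.
Joint ranges: [-2.94, 2.94], [-0.97, 2.17], [0.19, 2.56], [-1.23, 4.37], [0.02, 3.11], [-2.88, 2.88]. Speed limits (rad/s): [2.39, 2.39, 3.01, 3.14, 3.14, 3.14].

### API

Orientations are given as a rotation vector (axis times angle).
In Python, from bench import manip gives the robot as it stands.
- The arm moves only by the shell command python3 -m handwheel 'ROWS'. ROWS is JSON, a list of rows, each a list of 7 numbers: the shift along the tool's x, y, z in mm, then the turn, a rotation vector about the tool's x, y, z in degrees, then the finger opening in mm, from 0 to 88.1. In form: [[dx, dy, dz, ax, ay, az, hand], ...]. A call has 1 to 20 rows; each row is the pose to reach, as a shift and turn from the pose commanded when the call began, along the tool's axes at that moment; what a row does not reach only later rows make up. A row lasts 1/10 s, in which the tool goes at most 50 mm and 8.59 degrees, less where a joint would pass 70% of its speed; a pose out of reach is approached as far as the arm can. A call with a gripper value outside its range is refused whole. The fingers move at their own pace and stop on an object; the grip force is fixed at half the most. Time passes only in rows, so rows that repeat a pose let the fingers close. It gives the time, the measured TCP pose, the force and the opening at its end, in the units of the state.
- manip.sense(): the state, without advancing time (a new reading comes with each control period).
- manip.read_camera(name): name is "side" or "top"; returns (picture, depth): 480x640x3 uint8, red, green, blue; 480x640 float32, m along the optical axis (not along the pixel's ray), 0 where there is no reading.
- manip.calibration(name): a dict with "fx", "fy", "cx", "cy" (pixels), "xyz" and "rotation" of the camera in the world. Camera axes: x right, y up, looking along -z (the intrinsics and any distortion apply to the point x, -y, -z); pixel columns grow to the right and rows downward; lengths in m; the calibration is good to about 2 mm. A picture is of the moment at which its call begins. calibration takes no time and is no camera call.
- manip.close_job(): hands the job in, once; it reports no verdict.
The state is a dict: "time": time; "joints": joint angles; "qvel": joint speeds; "tau": joint torques, N m; "tcp_pos": TCP position; "ee_rot": TCP orientation; "wrist_force": force on the tool from outside, world axes, zero at the start; "torque": the same for the moment, N m; "finger_gap": opening from 0.0 (shut) to 1.0 (fully open).
Only numpy, scipy, OpenCV 4.12 (cv2) and the standard library are available. Lean on these libraries where they do the work, as an engineer would, in place of code of your own. Each camera call takes 0.05 s, during which the arm holds its last target.

## Working session

There is one attempt and no reset: what is moved stays moved. The work goes in short steps, Python scripts to look and compute and a shell command to move; the robot and the scene stay as the last step left them, time stands still between calls to the robot, and variables do not carry over. Pictures are saved under pics/ and viewed, and the job is handed in when it is done.

```bash
mkdir -p pics; python3 - <<'E'
from bench import manip
import cv2,numpy as np
for n in("top","side"):
    p,d=manip.read_camera(n); cv2.imwrite(f"pics/{n}0.png",p[:,:,::-1]); np.savez(f"{n}0.npz",p=p,d=d)
    print(n,manip.calibration(n))
print(manip.sense())
E
```

```text
top {'fx': 518.5156291861385, 'fy': 518.5156291861385, 'cx': 317.2865770159163, 'cy': 248.46497778823388, 'xyz': array([0.3492866 , 0.02680902, 0.92596625]), 'rotation': array([ 0.13344659, -0.08978338, -1.57123431])}
side {'fx': 456.7488419523288, 'fy': 456.7488419523288, 'cx': 319.65523786858523, 'cy': 244.85192287410746, 'xyz': array([ 0.20761298, -0.56298757,  0.58641237]), 'rotation': array([ 0.90776077, -0.19169666, -0.43656721])}
{'time': 0.1, 'joints': array([ 1.05059201e+00,  3.13384300e-01,  1.49829763e+00, -7.03807101e-06,
        1.33097396e+00, -2.23378748e-01]), 'qvel': array([-0.00175962, -0.00298146, -0.00055241,  0.00144315, -0.00171238,
       -0.00180656]), 'tau': array([ 1.57954335e-03, -4.02811861e+01, -2.52639949e+01,  6.95043756e-02,
        3.42771190e-02, -6.75977640e-05]), 'tcp_pos': array([0.15349324, 0.50192899, 0.30224714]), 'ee_rot': array([-4.64483918e-01, -3.10668149e+00,  1.55972734e-03]), 'wrist_force': array([0.43346438, 0.37183146, 0.35071786]), 'torque': array([ 0.00711189, -0.00287134,  0.02349566]), 'finger_gap': 1.003924476842491}
```

View pics/top0.png

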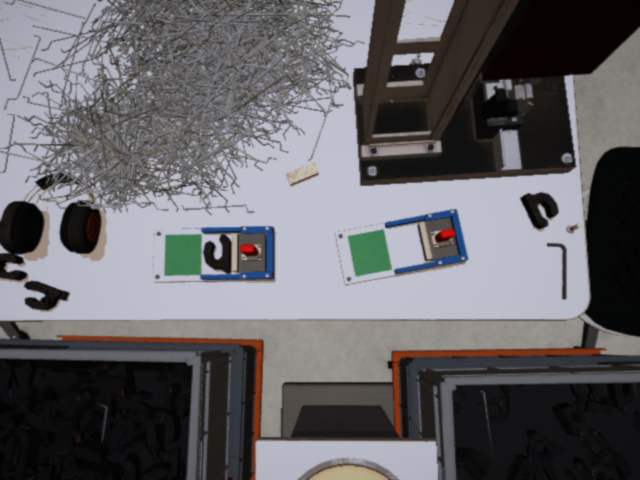

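View pics/side0.png

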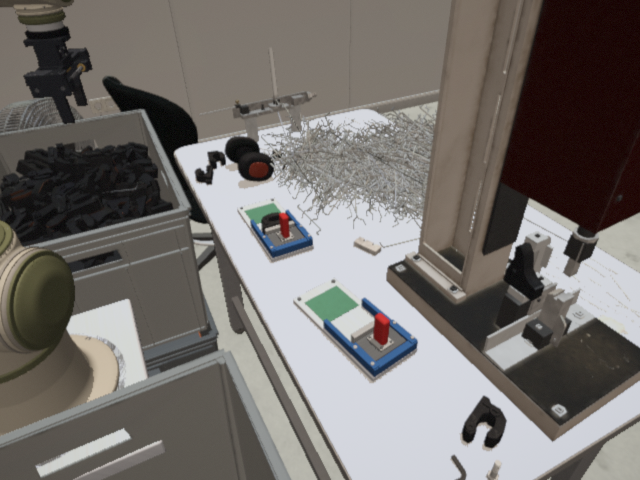

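The loaded ejector is the left one in the top picture: red handle near (250,250), black clip at (216,252) and green pad at (183,255). The empty one has its handle at (443,236). Next I'll measure the poses.

```bash
cat > h.py <<'E'
from bench import manip
import numpy as np, cv2
from scipy.spatial.transform import Rotation as R
def cloud(n,d):
    c=manip.calibration(n); v,u=np.mgrid[:480,:640]
    P=np.stack([(u-c['cx'])/c['fx']*d,-(v-c['cy'])/c['fy']*d,-d],-1)
    return P@R.from_rotvec(c['rotation']).as_matrix().T+c['xyz']
def masks(p):
    h=cv2.cvtColor(p,cv2.COLOR_RGB2HSV); H,S,V=[h[...,i].astype(int) for i in range(3)]
    return dict(red=((H<8)|(H>172))&(S>150)&(V>80),green=(H>50)&(H<85)&(S>80)&(V>60),blue=(H>100)&(H<125)&(S>140)&(V>60))
E
python3 - <<'E'
from h import *
for n,boxes in (("top",dict(A=(145,220,280,290),B=(330,200,475,290))),("side",dict(A=(230,190,318,262),B=(290,270,420,380)))):
    z=np.load(f"{n}0.npz"); p,d=z['p'],z['d']; W=cloud(n,d); M=masks(p)
    for b,(x0,y0,x1,y1) in boxes.items():
        for k,m in M.items():
            mm=np.zeros_like(m); mm[y0:y1,x0:x1]=m[y0:y1,x0:x1]; mm&=d>0
            q=W[mm]
            if k=='red':
                print(n,b,'red n',len(q),'zmax',q[:,2].max().round(4)); q2=q[q[:,2]>np.percentile(q[:,2],98)-.006]; 
                print('  top rect',cv2.minAreaRect(q2[:,:2].astype(np.float32)*1000), q2[:,2].mean())
            else:
                if k=='blue': q=q[(q[:,2]>.024)]
                print(n,b,k,len(q),'z',np.median(q[:,2]).round(4),cv2.minAreaRect(q[:,:2].astype(np.float32)*1000))
    if n=="top":
        m=(p.max(2)<60)&(d>0); mm=np.zeros_like(m); mm[225:280,203:234]=m[225:280,203:234]; q=W[mm]; print('clip',len(q),np.median(q,0),q.min(0),q.max(0))
s=manip.sense(); print(R.from_rotvec(s['ee_rot']).as_matrix().round(4))
E
```

```text
top A red n 117 zmax 0.0824
  top rect ((471.28125, 167.74301147460938), (22.13850975036621, 11.903039932250977), 89.08944702148438) 0.07902247921360421
top A green 1400 z 0.0105 ((471.07977294921875, 293.61834716796875), (65.23286437988281, 71.69185638427734), 89.66116333007812)
top A blue 851 z 0.0287 ((471.5226135253906, 193.19093322753906), (90.84959411621094, 125.29082489013672), 0.15911202132701874)
top B red n 114 zmax 0.0831
  top rect ((495.46356201171875, -163.5012969970703), (13.226402282714844, 23.510469436645508), 8.782721519470215) 0.07877570679072014
top B green 1419 z 0.0104 ((473.0308837890625, -40.13179016113281), (71.47986602783203, 63.403865814208984), 10.410693168640137)
top B blue 836 z 0.0285 ((490.1401062011719, -137.9904022216797), (90.30936431884766, 125.64176177978516), 10.366443634033203)
clip 583 [0.46462604 0.21741636 0.03517165] [0.43703466 0.20528426 0.01780599] [0.50984902 0.24953159 0.04202848]
side A red n 180 zmax 0.0802
  top rect ((472.7347412109375, 164.08763122558594), (22.885648727416992, 12.6077880859375), 86.10662841796875) 0.07720464513485494
side A green 250 z 0.0093 ((472.96026611328125, 273.10009765625), (66.23604583740234, 91.9296875), 1.1960985660552979)
side A blue 294 z 0.0271 ((471.0827331542969, 186.46337890625), (89.12246704101562, 122.3598861694336), 0.33215463161468506)
side B red n 368 zmax 0.0808
  top rect ((495.87554931640625, -167.57479858398438), (12.820868492126465, 22.587961196899414), 8.17817497253418) 0.07744823444579332
side B green 871 z 0.0097 ((474.4541931152344, -43.61634063720703), (69.31708526611328, 60.99387741088867), 9.16306209564209)
side B blue 751 z 0.0274 ((490.6755676269531, -142.9325408935547), (90.4702377319336, 125.97713470458984), 10.38436222076416)
[[-9.563e-01  2.925e-01 -5.000e-04]
 [ 2.925e-01  9.563e-01 -9.000e-04]
 [ 2.000e-04 -1.000e-03 -1.000e+00]]
```

```bash
python3 - <<'E'
from h import *
s=manip.sense(); T=R.from_rotvec(s['ee_rot'])
for z in(.22,.107):
  print((T.inv().apply(np.array([.4716,.1665,z])-s['tcp_pos'])*1000).round(1))
tgt=R.from_matrix(np.array([[0,1,0],[1,0,0],[0,0,-1.]]))
print((T.inv()*tgt).as_rotvec(degrees=True))
E
```

```text
[-402.3 -227.6   82.4]
[-402.3 -227.5  195.4]
[-5.95721005e-02  2.66058201e-02  7.29932366e+01]
```

```bash
python3 -m handwheel '[[-402,-227.5,0,0,0,73,60],[-402,-227.5,0,0,0,73,60],[-402,-227.5,0,0,0,73,60],[-402,-227.5,0,0,0,73,60],[-402,-227.5,0,0,0,73,60],[-402,-227.5,0,0,0,73,60],[-402,-227.5,0,0,0,73,60],[-402,-227.5,0,0,0,73,60],[-402,-227.5,40,0,0,73,60],[-402,-227.5,82,0,0,73,60],[-402,-227.5,82,0,0,73,60],[-402,-227.5,82,0,0,73,60],[-402,-227.5,82,0,0,73,60],[-402,-227.5,82,0,0,73,60]]'
python3 - <<'E'
from h import *
for n in("top","side"):
    p,d=manip.read_camera(n); cv2.imwrite(f"pics/{n}1.png",p[:,:,::-1])
s=manip.sense(); T=R.from_rotvec(s['ee_rot'])
print(s['time'],s['tcp_pos'],s['finger_gap'],T.as_matrix().round(4))
print((T.inv().apply(np.array([.4716,.1665,.107])-s['tcp_pos'])*1000).round(1))
E
```

```text
time: 1.5
tcp_pos: [0.4715, 0.1679, 0.2227]
ee_rot: [2.218, 2.222, 0.004]
wrist_force: [0.5, 0.4, -0.0]
finger_gap: 0.683
1.6 [0.47141133 0.16768144 0.2221228 ] 0.6863668218707981 [[-1.3e-03  1.0e+00  2.4e-03]
 [ 1.0e+00  1.3e-03  3.0e-04]
 [ 3.0e-04  2.4e-03 -1.0e+00]]
[-1.200e+00 -1.000e-01  1.151e+02]
```

View pics/side1.png

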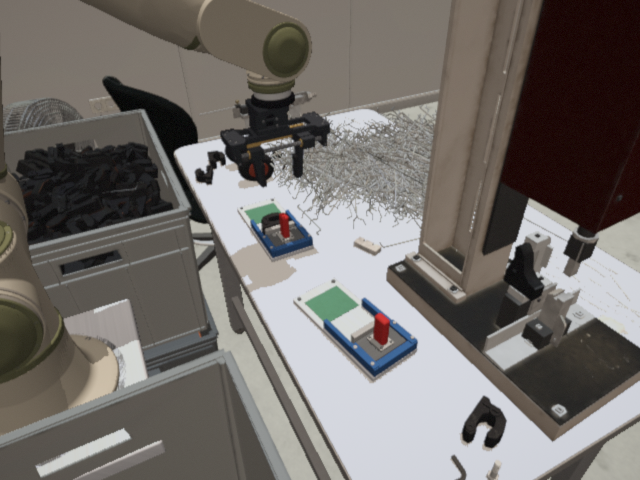

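The side view shows the open gripper high above the loaded ejector, with the handle at (284,226) and its jaws spanning across the slide. The scene is undisturbed, so I'll descend.

```bash
python3 -m handwheel '[[-1,0,30,0,0,0,60],[-1,0,60,0,0,0,60],[-1,0,85,0,0,0,60],[-1,0,100,0,0,0,60],[-1,0,110,0,0,0,60],[-1,0,115,0,0,0,60],[-1,0,115,0,0,0,60],[-1,0,115,0,0,0,60]]'
python3 - <<'E'
from h import *
for n in("top","side"):
    p,d=manip.read_camera(n); c=p[150:300,180:380] if n=="side" else p[180:320,130:330]
    cv2.imwrite(f"pics/{n}2.png",cv2.resize(c[:,:,::-1],None,fx=4,fy=4))
s=manip.sense(); print(s['time'],s['tcp_pos'],s['wrist_force'])
E
```

```text
time: 2.4
tcp_pos: [0.4718, 0.166, 0.1065]
ee_rot: [2.221, 2.221, 0.002]
wrist_force: [0.3, 0.8, 0.4]
finger_gap: 0.677
2.5 [0.47175963 0.16600011 0.10644746] [-0.33423086 -0.78892116  0.54797625]
```

View pics/side2.png

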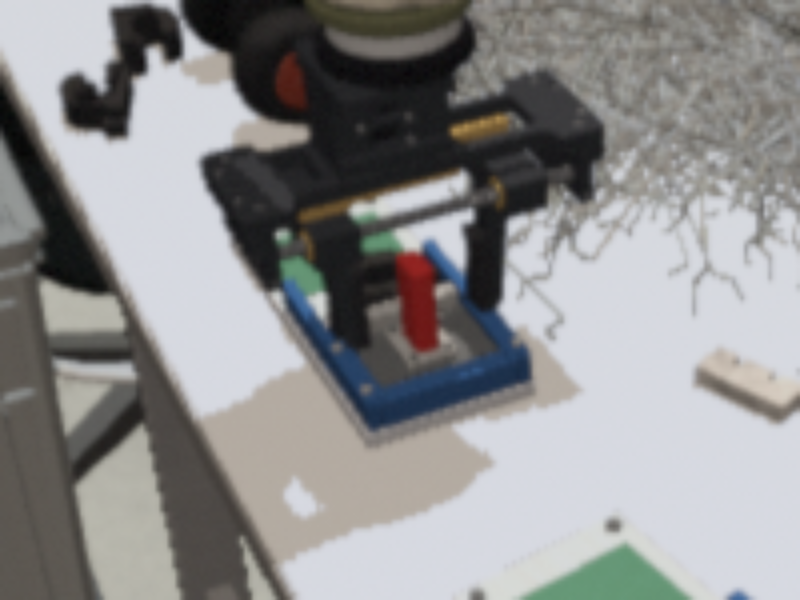

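View pics/top2.png

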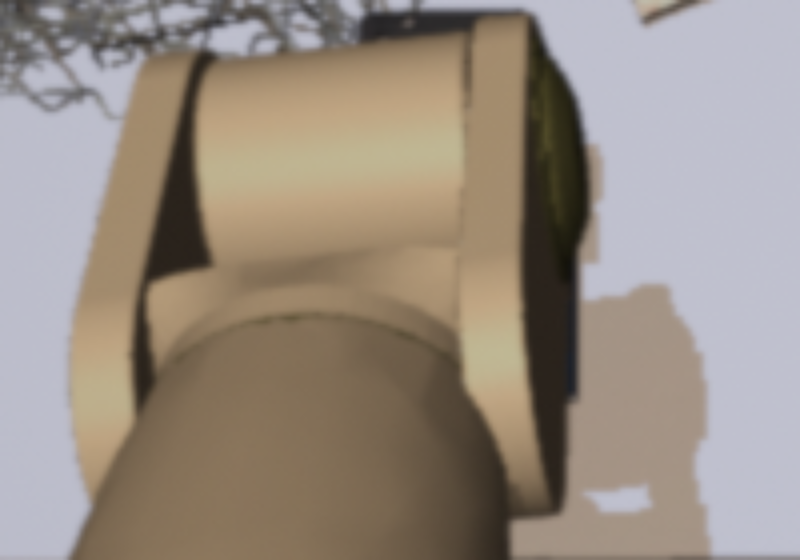

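The side crop shows the red handle (416,300) standing between the two fingertips (350,335) and (488,300), which are clear of the blue walls. The arm blocks the top view. I'll close the gripper.

```bash
python3 -m handwheel '[[0,0,0,0,0,0,0],[0,0,0,0,0,0,0],[0,0,0,0,0,0,0],[0,0,0,0,0,0,0],[0,0,0,0,0,0,0],[0,0,0,0,0,0,0],[0,0,0,0,0,0,0],[0,0,0,0,0,0,0]]'; python3 -c "
from h import *
s=manip.sense();print(s['tcp_pos'],s['finger_gap']*88,s['wrist_force'])"
```

```text
time: 3.3
tcp_pos: [0.4723, 0.1659, 0.1058]
ee_rot: [2.22, 2.22, 0.003]
wrist_force: [4.6, 0.5, -4.5]
finger_gap: 0.152
[0.47226539 0.16589901 0.10578241] 13.405045832385552 [ 4.55472785  0.50976274 -4.46742629]
```

```bash
python3 -m handwheel '[[3,0.3,0,0,0,0,0],[8,0.6,0,0,0,0,0],[14,0.6,0,0,0,0,0],[20,0.6,0,0,0,0,0],[26,0.6,0,0,0,0,0],[32,0.6,0,0,0,0,0],[38,0.6,0,0,0,0,0],[44,0.6,0,0,0,0,0],[50,0.6,0,0,0,0,0],[55,0.6,0,0,0,0,0],[58,0.6,0,0,0,0,0],[60,0.6,0,0,0,0,0],[60,0.6,0,0,0,0,0],[60,0.6,0,0,0,0,0]]'
python3 - <<'E'
from h import *
p,d=manip.read_camera("side"); cv2.imwrite(f"pics/side3.png",cv2.resize(p[150:300,180:380,::-1],None,fx=4,fy=4))
s=manip.sense(); print(s['time'],s['tcp_pos'],s['finger_gap']*88,s['wrist_force'])
E
```

```text
time: 4.7
tcp_pos: [0.4719, 0.2252, 0.1058]
ee_rot: [2.22, 2.222, -0.003]
wrist_force: [-1.2, -7.8, 2.6]
finger_gap: 0.154
4.75 [0.47188924 0.22519282 0.10573917] 13.871503102362816 [-0.75245112 -7.62880112  1.93561662]
```

View pics/side3.png

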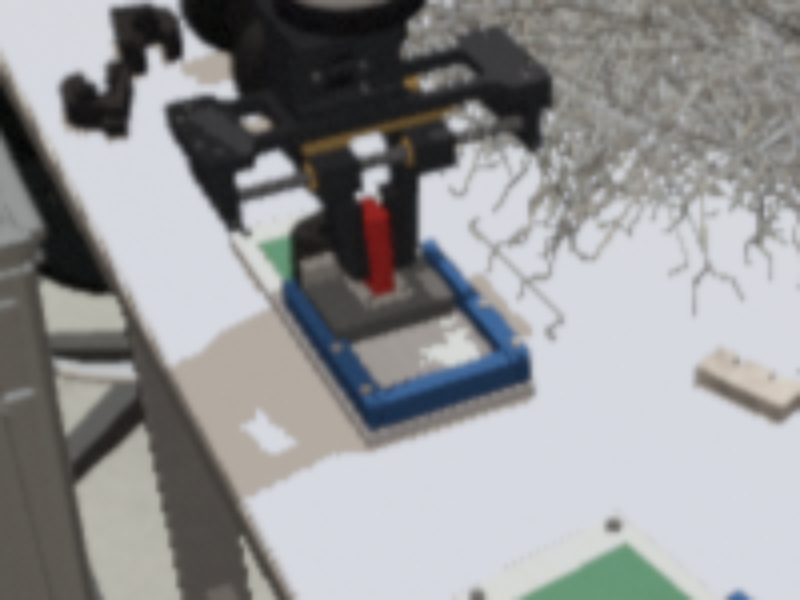

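The handle is held at (377,245), the slide is near its end, and the clip (310,235) is past the walls at the pad. I'll nudge further to feel the stop.

```bash
python3 -m handwheel '[[1.5,0,0,0,0,0,0],[2.5,0,0,0,0,0,0],[2.5,0,0,0,0,0,0]]'
```

```text
time: 5.05
tcp_pos: [0.4719, 0.2264, 0.1057]
ee_rot: [2.219, 2.221, -0.007]
wrist_force: [-1.3, -18.0, 5.5]
finger_gap: 0.155
```

Force rose from 8 to 18 N over about 1 mm, so the slide is on its stop. I'll release here, holding still.

```bash
python3 -m handwheel '[[0,0,0,0,0,0,70],[0,0,0,0,0,0,70],[0,0,0,0,0,0,70],[0,0,0,0,0,0,70],[0,0,0,0,0,0,70],[0,0,0,0,0,0,70]]'
python3 - <<'E'
from h import *
p,d=manip.read_camera("side"); cv2.imwrite(f"pics/side4.png",cv2.resize(p[150:300,180:380,::-1],None,fx=4,fy=4))
s=manip.sense(); print(s['time'],s['tcp_pos'],s['finger_gap']*88,s['wrist_force'])
E
```

```text
time: 5.65
tcp_pos: [0.472, 0.2285, 0.1057]
ee_rot: [-2.221, -2.221, 0.0]
wrist_force: [0.4, -0.2, -1.1]
finger_gap: 0.673
5.7 [0.47203479 0.22849515 0.10572961] 63.42591679351463 [0.26736748 0.07743498 1.20393535]
```

View pics/side4.png

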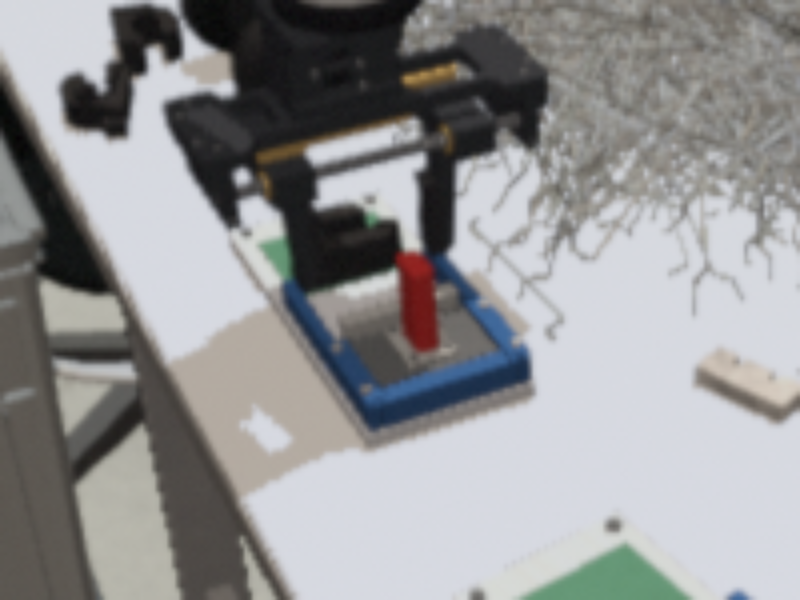

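The slide has sprung home: the handle is back at (416,300), between the open fingers' earlier position, and the clip (345,245) stays on the pad. I'll lift straight up and back away for a clear top view.

```bash
python3 -m handwheel '[[0,0,-20,0,0,0,70],[0,0,-60,0,0,0,70],[0,0,-100,0,0,0,70],[0,0,-150,0,0,0,70],[0,0,-190,0,0,0,70],[50,0,-190,0,0,0,70],[100,0,-190,0,0,0,70],[150,0,-190,0,0,0,70],[200,-40,-190,0,0,0,70],[240,-80,-190,0,0,0,70],[270,-120,-190,0,0,0,70],[270,-160,-190,0,0,0,70],[270,-200,-190,0,0,0,70],[270,-200,-190,0,0,0,70],[270,-200,-190,0,0,0,70]]'
python3 - <<'E'
from h import *
p,d=manip.read_camera("top"); cv2.imwrite("pics/top5.png",p[:,:,::-1])
W=cloud("top",d);M=masks(p)
for b,(x0,y0,x1,y1) in dict(A=(145,220,280,290),B=(330,200,475,290)).items():
    k=np.zeros((480,640),bool);k[y0:y1,x0:x1]=1;k&=M['red']&(d>0);q=W[k]
    if len(q):
        q=q[q[:,2]>np.percentile(q[:,2],98)-.006];print(b,cv2.minAreaRect(q[:,:2].astype(np.float32)*1000))
k=np.zeros((480,640),bool);k[226:284,155:234]=1;k&=(p.max(2)<60)&(d>0);q=W[k];q=q[q[:,2]>.03]
print('clip',len(q),np.percentile(q,[2,50,98],axis=0).round(4),cv2.minAreaRect(q[:,:2].astype(np.float32)*1000))
E
```

```text
time: 7.2
tcp_pos: [0.2715, 0.4986, 0.296]
ee_rot: [2.22, 2.223, 0.001]
wrist_force: [-0.2, -0.1, 0.9]
finger_gap: 0.795
A ((472.1258544921875, 167.85214233398438), (22.123821258544922, 13.75967025756836), 89.59707641601562)
B ((495.2673645019531, -163.59902954101562), (13.695928573608398, 22.869182586669922), 1.6245176792144775)
clip 561 [[0.439  0.2617 0.0312]
 [0.4634 0.2745 0.0356]
 [0.4975 0.3042 0.0399]] ((468.3525390625, 283.3869323730469), (63.585750579833984, 44.81993103027344), 0.15002083778381348)
```

View pics/top5.png

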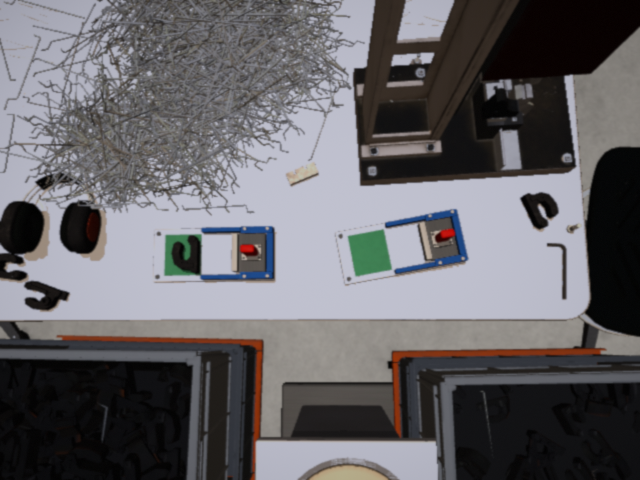

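The clip lies on the green pad (185,254), 116 mm ahead of the home handle. Both handles are at home, (250,250) and (443,236), and the robot is clear.

```bash
python3 -c "
from bench import manip
print(manip.close_job())"
```

```text
the job is handed in; nothing more can be done
None
```

The clip is out on the green pad and the loaded ejector's slide is back home. I handed the job in at about 7.3 s; no verdict is reported.

**What I did:** I gripped the red handle of the loaded ejector (the one at y ≈ +0.17 m). I pushed it 60 mm until the force jumped from 8 to 18 N at the end stop. I then opened the fingers with the arm held still, so the slide sprang back alone, and lifted clear.

**Last checks (top camera):**
- **Loaded ejector:** its handle is within about 1 mm of where it started.
- **Empty ejector:** its handle hasn't moved (under 1 mm difference).
- **Clip:** its centre is about 116 mm ahead of the home handle and about 3 mm off the centre line. Its top is about 38 mm above the table, as expected for lying flat on the base plate.
- **Robot:** it touches nothing, and the wrist force is about 1 N or less.

**Not checked directly:** I didn't measure the slide's speed or the finger contact while it ran back. I only saw that it was home by the next picture, 0.6 s after I started opening the fingers. No check failed or disagreed.

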